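Fit the reamer on a press-to-run juicer

TASK

Lift the grey dust cover off the little citrus juicer and stand it upright on the bare counter beside the juicer, then let go of it. Then fit the dark steel reamer cone: pick it up by the flat tab on its top, set it upright over the juicer's cross-shaped drive, turn it until its splines mesh and slide it fully home, and press it down so that the sprung drive goes in to its stop, which is how this juicer is run. Finish while still pressing the reamer down like this, without letting go, and leave the desk bell and the card pack where they are.

Things in the scene. Friction and masses are not known exactly. Their poses are not given: they have to be found in the camera images.
- cover_center (a point): Centre of the dust cover, a loose grey plastic cap, hollow and open below, that starts on the juicer's tray floor over the drive and hides it: 68 mm across, 79 mm high with its knob, 0.1 kg. The point is on the axis 40 mm above the lower rim; z up. Lift it over 45 mm to clear drive and tray rim.
- cover_knob (a point): Where to grip the cover: on the axis of its round knob, 22 mm across, which stands from 49 to 79 mm above the cover's lower rim; the point is 70 mm above the rim (30 mm above the cover's centre). The cap below the knob is 68 mm across with its top 49 mm above the rim.
- reamer_center (a point): Centre of the reamer, a loose dark steel juicing cone standing upright on the counter: 56 mm across at the foot, 88 mm high, 0.14 kg. The point is on the axis, 44 mm above its flat underside; z up.
- reamer_tab (a point): Where to grip the reamer: on its axis in the flat tab on top, 74 mm above the underside (30 mm above the centre). The tab is 34 mm long along the reamer's x axis and 14 mm thick along its y axis, free of the cone from 49 to 88 mm above the underside: grip it across the 14 mm.
- reamer_foot (a point): Middle of the reamer's underside. Here opens a cross-shaped socket, 24 mm deep, of two slots 8.5 mm wide, one along the reamer's x axis (in line with the tab) and one along its y axis. Any of the four quarter turns fits the drive.
- drive_seat (a point): Middle of the upper face of the drive's round collar (36 mm across), 74 mm above the counter with the drive up. When the reamer is home its underside rests on this face and its axis is on this axis; z up. With the splines not in line the reamer stays 22 mm too high.
- drive_tip (a point): Top of the drive's white cross-shaped spline, 22 mm above the seat: two bars 24 mm long and 6 mm thick (narrower in the top 4 mm), along this point's x and y axes. It stands at any angle, unrelated to the juicer's, turns only stiffly (0.3 N m) and stays. The reamer meshes within about 0.1 rad (play 1.25 mm each side).
- drive (a joint): Travel of the drive straight down on its spring, in m: 0 up, 0.006 at its stop. It starts to move at about 3 N and reaches the stop at about 9 N; the reamer's own weight does not push it in. It springs up again if not held. Pressed means more than 0.004.
- juicer_top (a point): Centre of the juicer's tray floor, 60 mm above the counter, z up. The juicer is fixed: a round aluminium body 124 mm across with a black tray whose rim (116 mm across inside) is 76 mm above the counter, and a small black spout reaching 81 mm out from the axis along this point's -x.
- service_bell_center (a point): Centre, half-way up, of a bystander to be left alone: round silver desk bell, 84 mm across and 58 mm high.
- card_pack_center (a point): Centre, half-way up, of a bystander to be left alone: banded pack of small paper cards, 84 x 54 mm and 18 mm high.
- dispenser_foot (a point): Middle of the foot of the tall glass drink dispenser, fixed, 228 x 220 mm and 435 mm high, in a wooden tray: an obstacle. Keep the arm clear of it when swinging across.
- sign_foot (a point): Middle of the foot of an upright display board on a small wooden stand, fixed, 185 mm wide along world y, 230 mm high, leaning back a little: an obstacle.
Not all that is in view belongs to the job. Leave any blue or orange look-alike of the part that bears reamer_center alone.

How it is judged:
On the way, in this order (a step that is already met when the one before it is completed fails the run):
1. the dust cover stands upright on the counter beside the juicer, let go (height (world z) of cover_center between 0.034 and 0.046 m and angle between cover_center's own z axis and vertical below 0.15 rad and horizontal distance between cover_center and juicer_top above 0.098 m and contact force between the fingers and cover below 0.05 N and linear speed of cover below 0.02 m/s), for 0.2 s.
2. the reamer is meshed with the drive and fully home (z of reamer_center in the frame of drive_seat between 0.04 and 0.0475 m and horizontal distance between reamer_center and drive_seat below 0.004 m and angle between reamer_center's own z axis and vertical below 0.1 rad), for 0.2 s.
At the end, for the whole second after the job is handed in: The reamer is upright on the drive, meshed and home (underside within 3.5 mm of the collar, axis within 4 mm, tilt under 0.1 rad), the fingers still press on it so that the drive stays more than 4 mm in, and the cover stands upright on the counter, let go, its axis at least 98 mm from the juicer's (all of step 1 and all of step 2 and value of joint drive above 0.004 m and contact force between the fingers and reamer above 2 N); the arm keeps its last pose, push and grip.
It fails at once if the round silver desk bell is moved by more than 30 mm (distance of service_bell_center from where it was at the start of the episode above 0.03 m).
It fails at once if the banded pack of small paper cards is moved by more than 30 mm (distance of card_pack_center from where it was at the start of the episode above 0.03 m).
It also fails if it takes over 61 s, if anything falls off the work surface, if the arm or the gripper's body presses on something with over 40 N, if the wrist force passes 120 N, or if a joint passes its speed limit or range.

ROBOT

A 7-joint arm with a two-finger parallel gripper is mounted at the origin on a cart in front of the work surface, level with it; the furniture and walls round the work are solid. World frame = base frame: x ahead of the robot, y to its left, z up, the work surface at z = 0. Lengths are in m, angles in rad, forces in N, time in s.
With the tool pointing down it reaches from about 0.4 to 0.85 m from the base axis. Payload 4.5 kg.
Tool frame: the origin (TCP) lies midway between the tips of the shut fingers; the grasp point (between the pads) lies 19 mm behind it; z points along the fingers, y is the direction in which the jaws open and shut (so a half turn about z gives the same grasp; the last joint's range is limited). The gripper opens to 88 mm and grips with 3 to 60 N. Pads are 18 mm wide; open, the fingers measure 123 mm over their backs; the gripper's body (75 mm by 187 mm) begins 45 mm behind the grasp point.
Start: joints at [-1.121, 0.689, -0.195, 1.565, 0.157, 0.902, -0.215], TCP at [0.252, 0.572, 0.239] pointing down, gripper open.
Joint ranges: [-3.01, 3.01], [-0.46, 2.08], [-1.47, 1.51], [0.13, 2.56], [-1, 4.14], [0.04, 2.09], [-2.66, 2.66]. Speed limits (rad/s): [2.57, 2.57, 3.14, 3.14, 3.14, 3.14, 3.14].

INTERFACE

Orientations are given as a unit quaternion [x, y, z, w].
In Python, from plant import get_state, snapshot, finish_job, regions_of gives the robot as it stands.
- The arm moves only by the tool send_rows, never from a script. Its argument "series" is a list of rows, each an object of numbers: "grip": the opening, from 0 (shut) to 1 (fully open); "dx", "dy", "dz": the shift along the tool's x, y, z in mm; "turn": the turn about the tool's z in rad. A call has 1 to 20 rows; each row shifts and turns the commanded pose from where the row before left it, along the tool's axes as they then stand; what a row does not reach is not made up. A row lasts 1/10 s, in which the tool goes at most 50 mm and 8.59 degrees, less where a joint would pass 70% of its speed; a pose out of reach is approached as far as the arm can. A call is refused whole if a number of a shift passes 50 or a number of a turn 0.15, either way. A call with a gripper value outside its range is refused whole. The fingers move at their own pace and stop on an object; "force" is the grip in N (left out, the last holds). Time passes only in rows, so rows that do not move let the fingers close. It gives the time, the measured TCP pose, the force and the opening at its end, in the units of the state.
- get_state(): the state, without advancing time (a new reading comes with each control period).
- snapshot(name): name is "scene" or "top" or "wrist"; returns a dict with "img" (400x640x3 uint8, red, green, blue), "depth" (400x640 float32, m along the optical axis (not along the pixel's ray), 0 where there is no reading), "fov_y" (degrees; the focal length in pixels is half the picture's height over the tangent of half this angle, whatever the lens; pixels are square), "cx", "cy" (the principal point, pixels), "R" (3x3) and "t" (3): a world point X has camera coordinates R X + t. Camera axes: x right, y down, z forward; pixel columns grow to the right and rows downward; lengths in m; the calibration is good to about 2 mm. A picture is of the moment at which its call begins.
- finish_job(): hands the job in, once; it reports no verdict.
Trained networks look in a picture, given as the dict that the camera call returned (one of the last four; its "shot" number tells which), for a name from the list of things; names that differ only in an ending like _2 or _b are one class to them, and where a whole thing is asked for, a point or a joint stands for the part that bears it (a point fixed in the world has none). Each returns a list of dicts, best first, with "score" (0 to 1); they miss things now and then, are a little off and sometimes report something else, mostly with a low value. They report only what shows in the picture. A call takes as long as a camera call. They do not tell look-alikes from the thing itself.
- regions_of(picture, target): "pixels" (400x640 bool, what is visible of it) and "extent" ([left, top, right, bottom] in pixels, round what is visible of it).
The state is a dict: "clock": time; "q": joint angles; "qd": joint speeds; "joint_torque": joint torques, N m; "tool_pos": TCP position; "eef_rot": TCP orientation; "contact_force": force on the tool from outside, world axes, zero at the start; "moment": the same for the moment, N m; "opening": opening from 0.0 (shut) to 1.0 (fully open).
Only numpy, scipy, OpenCV 4.12 (cv2) and the standard library are available. Lean on these libraries where they do the work, as an engineer would, in place of code of your own. Each camera call takes 0.05 s, during which the arm holds its last target.

## Working session

There is one attempt and no reset: what is moved stays moved. The work goes in short steps, Python scripts to look and compute and a tool call to move; the robot and the scene stay as the last step left them, time stands still between calls to the robot, and variables do not carry over. Pictures are saved under pics/ and viewed, and the job is handed in when it is done.

Besides the shell and the picture viewer there is one more tool, called after "Emit:" by a JSON object that holds its "op" and its "data". send_rows: Moves the arm, as the interface text tells. Its arguments: {"type":"object","properties":{"series":{"type":"array","items":{"type":"object","properties":{"grip":{"type":"number"},"dx":{"type":"number"},"dy":{"type":"number"},"dz":{"type":"number"},"turn":{"type":"number"}}}},"force":{"type":"number"}},"required":["series"]}

```bash
ls; mkdir -p pics; cat > h.py <<'E'
import numpy as np, cv2, pickle
from plant import get_state, snapshot, finish_job, regions_of
def snap(n,f=None):
    p=snapshot(n)
    if f: cv2.imwrite('pics/'+f,cv2.cvtColor(p['img'],cv2.COLOR_RGB2BGR))
    return p
def foc(p): return 200/np.tan(np.radians(p['fov_y'])/2)
def cloud(p,mask=None):
    f=foc(p); d=p['depth']
    v,u=np.nonzero((d>0)&(mask if mask is not None else True))
    z=d[v,u]; C=np.c_[(u-p['cx'])/f*z,(v-p['cy'])/f*z,z]
    return (C-np.array(p['t']))@np.array(p['R']), u,v
def proj(p,X):
    c=np.array(p['R'])@np.array(X)+np.array(p['t']); f=foc(p)
    return c[0]/c[2]*f+p['cx'],c[1]/c[2]*f+p['cy']
E
python3 - <<'E'
from h import *
s=get_state();print({k:np.round(v,3) for k,v in s.items()})
for n in ['scene','top']:
    p=snap(n,n+'0.png'); print(n,p['fov_y'],np.round(p['R'],3).tolist(),np.round(p['t'],3), p['shot'])
    for t in ['cover_center','reamer_center','juicer_top','drive_tip','service_bell_center','card_pack_center','dispenser_foot','sign_foot']:
        try: r=regions_of(p,t)
        except Exception as e: print(t,e); continue
        for q in r[:4]:
            X,u,v=cloud(p,q['pixels']); 
            if len(X): print(t,round(q['score'],2),q['extent'],np.round(np.median(X,0),3),np.round(np.percentile(X,2,axis=0),3),np.round(np.percentile(X,98,axis=0),3))
E
```

```text
pics
{'clock': np.float64(0.0), 'q': array([-1.121,  0.69 , -0.195,  1.566,  0.157,  0.902, -0.215]), 'qd': array([-0.   ,  0.001, -0.   ,  0.002, -0.002,  0.001,  0.   ]), 'joint_torque': array([ 0.0000e+00, -5.2758e+01, -1.2660e+00, -1.5343e+01, -5.3000e-02,
        7.0000e-03,  0.0000e+00]), 'tool_pos': array([0.252, 0.571, 0.238]), 'eef_rot': array([ 0.206,  0.978, -0.001, -0.   ]), 'contact_force': array([ 0.114,  0.496, -0.022]), 'moment': array([ 0.035, -0.033, -0.013]), 'opening': np.float64(0.997)}
scene 42.71826595194253 [[-0.989, 0.145, 0.017], [0.091, 0.702, -0.706], [-0.114, -0.697, -0.708]] [0.495 0.006 1.892] 1
cover_center 0.65 [280.9, 140.6, 296.8, 156.7] [ 0.572 -0.259  0.108] [ 0.542 -0.293  0.084] [ 0.603 -0.137  0.208]
reamer_center 0.73 [321.6, 327.4, 341.0, 356.4] [0.545 0.531 0.035] [ 0.517  0.485 -0.   ] [0.568 0.546 0.09 ]
reamer_center 0.7 [331.0, 188.5, 341.1, 204.9] [ 0.429 -0.046  0.048] [ 0.412 -0.059  0.006] [ 0.449 -0.025  0.088]
reamer_center 0.6 [335.6, 208.6, 344.4, 227.1] [0.437 0.066 0.029] [ 0.422  0.048 -0.001] [0.454 0.079 0.082]
reamer_center
[... 1467 characters left out ...]
62 0.024]
service_bell_center 0.72 [414.1, 260.9, 445.0, 284.8] [ 0.411 -0.381  0.037] [ 0.385 -0.418  0.011] [ 0.448 -0.345  0.057]
card_pack_center 0.85 [259.9, 216.3, 284.5, 240.4] [0.376 0.135 0.018] [0.338 0.109 0.004] [0.417 0.163 0.024]
card_pack_center 0.62 [400.7, 201.9, 420.6, 225.0] [ 0.56  -0.279  0.108] [ 0.54  -0.309  0.062] [ 0.6   -0.247  0.142]
dispenser_foot it knows: card_pack_center, cover_center, cover_knob, drive, drive_seat, drive_tip, juicer_top, reamer_center, reamer_foot, reamer_tab, service_bell_center
sign_foot it knows: card_pack_center, cover_center, cover_knob, drive, drive_seat, drive_tip, juicer_top, reamer_center, reamer_foot, reamer_tab, service_bell_center
```

View pics/scene0.png

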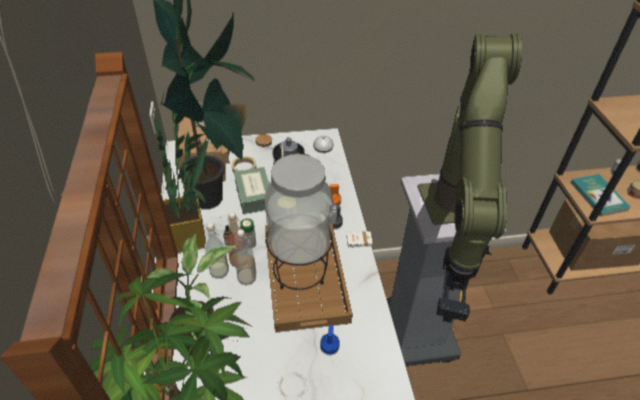

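View pics/top0.png

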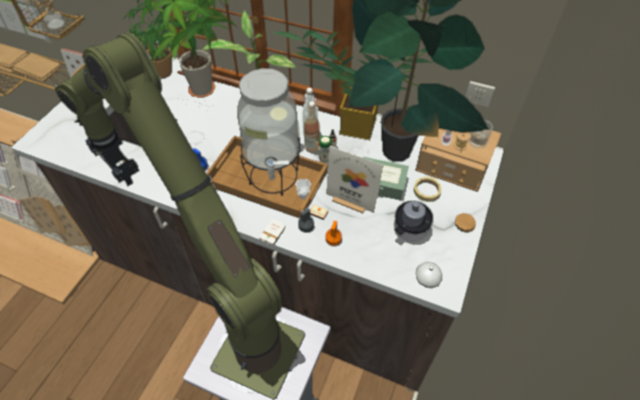

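```bash
python3 - <<'E'
import cv2,numpy as np
a=cv2.imread('pics/scene0.png');b=cv2.imread('pics/top0.png')
A=cv2.resize(a[125:255,265:385],None,fx=3.3,fy=3.3,interpolation=cv2.INTER_CUBIC)
B=cv2.resize(b[185:295,250:455],None,fx=3.8,fy=3.8,interpolation=cv2.INTER_CUBIC)
C=cv2.resize(a[310:370,300:360],None,fx=4,fy=4)
cv2.imwrite('pics/cA.png',np.hstack([A,np.pad(C,((0,A.shape[0]-240),(0,0),(0,0)))]));cv2.imwrite('pics/cB.png',B)
E
```

```text
(no output)
```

View pics/cA.png

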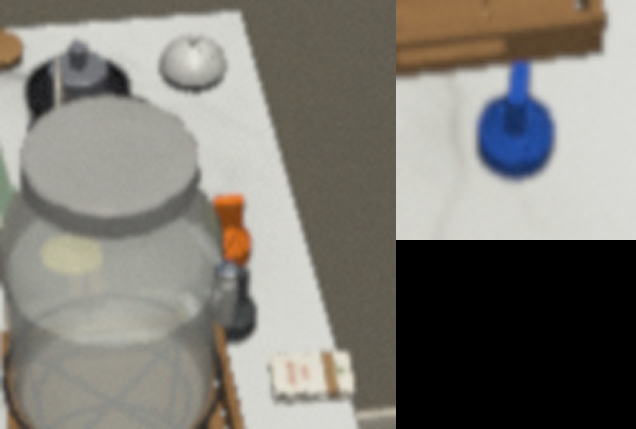

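View pics/cB.png

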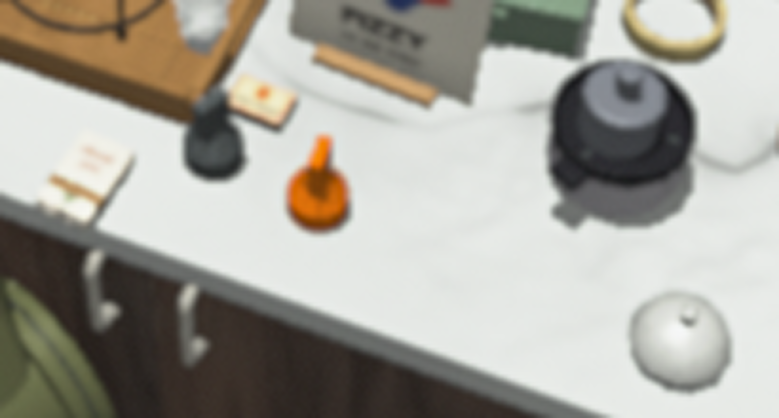

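Candidates for the reamer: the dark one at top (306,222) / scene (340,218), the orange one at top (333,235), and the blue one at scene (330,342). By the description I choose the dark one; the close crop confirms it is dark grey steel. The grey cover is on the juicer at top (413,212).

```bash
python3 - <<'E'
from h import *
from scipy.optimize import least_squares
p=snap('top'); X,u,v=cloud(p)
s=snap('scene'); Y,_,_=cloud(s)
for nm,P in (('top',X),('scene',Y)):
    # obstacle map: points z>0.02, x .3-.9, y -.45..0.7
    m=(P[:,0]>.25)&(P[:,0]<.9)&(P[:,1]>-.5)&(P[:,1]<.7)&(P[:,2]>.02)&(P[:,2]<.6)
    Q=P[m]; H=np.zeros((13,24))
    i=((Q[:,0]-.25)/.05).astype(int).clip(0,12); j=((Q[:,1]+.5)/.05).astype(int).clip(0,23)
    np.maximum.at(H,(i,j),Q[:,2]); print(nm,'cols y=-.5..'); 
    for k in range(13): print('%.2f'%(.25+.05*k),' '.join('%3d'%(h*1000) for h in H[k]))
# cover: fit circles by slice
def circ(P):
    r=least_squares(lambda a:np.hypot(P[:,0]-a[0],P[:,1]-a[1])-a[2],[*P[:,:2].mean(0),.03],loss='soft_l1',f_scale=.002);return r.x
for nm,P in (('top',X),('scene',Y)):
  n=(abs(P[:,0]-.575)<.1)&(abs(P[:,1]+.28)<.1)
  for a,b in ((.07,.08),(.085,.107),(.105,.112),(.115,.138),(.134,.145)):
    S=P[n&(P[:,2]>a)&(P[:,2]<b)]
    if len(S)>6: print(nm,a,b,len(S),np.round(circ(S),4),np.round(S.min(0),3),np.round(S.max(0),3))
E
```

```text
top cols y=-.5..
0.25   0   0   0   0   0   0   0   0   0   0   0   0   0   0   0   0   0   0   0 350 530 525 351 348
0.30   0   0   0   0   0   0   0   0   0   0   0   0  25  22   0   0   0   0   0   0   0   0   0   0
0.35   0  35  44   0   0   0   0   0   0   0   0   0  29  24   0   0   0   0   0   0   0   0   0   0
0.40   0  45  63  38   0   0   0   0  97  50  96  92  23  20   0   0   0   0   0   0   0   0   0   0
0.45   0  32  42   0  70   0   0   0  88  29  91  56 237 235 338 336  61  60  58  49   0   0   0   0
0.50   0   0   0  82 114  81   0   0   0   0  24  72 235 439 442 442 371   0  58  89  95   0   0   0
0.55   0   0   0 114 145 115 158 198 162 123  71  78 363 441 440 443 438   0  56  50  88   0   0   0
0.60  28  28   0  79 112  80 220 233 231 233 232  58 357 440 442 440 438   0  57  49   0   0   0   0
0.65  27  28   0   0  28  68  69  70 557 569   0  56  57 436 440 438   0   0  56  45   0   0   0   0
0.70   0   0   0  33 315 598 272 560 588 599 318 114 112   0   0   0   0   0   0   0   0   0 366   0
0.75   0 146 335 349 334 597 599 576 599 599 375 112 157 227 139   0   0 
[... 1781 characters left out ...]
 0.0261] [ 0.54  -0.311  0.105] [ 0.607 -0.245  0.112]
top 0.115 0.138 43 [ 0.5757 -0.2782  0.0114] [ 0.555 -0.299  0.115] [ 0.593 -0.248  0.138]
top 0.134 0.145 37 [ 0.5738 -0.278   0.0082] [ 0.562 -0.288  0.134] [ 0.587 -0.268  0.145]
scene 0.07 0.08 61 [ 0.5748 -0.2773  0.0585] [ 0.514 -0.333  0.07 ] [ 0.635 -0.233  0.078]
scene 0.085 0.107 108 [ 0.5733 -0.2707  0.0284] [ 0.541 -0.303  0.085] [ 0.607 -0.235  0.107]
scene 0.105 0.112 89 [ 0.5739 -0.2714  0.0242] [ 0.543 -0.303  0.105] [ 0.607 -0.233  0.112]
scene 0.115 0.138 41 [ 0.5754 -0.2707  0.0083] [ 0.564 -0.289  0.115] [ 0.589 -0.238  0.138]
scene 0.134 0.145 14 [ 0.5751 -0.2718  0.0074] [ 0.567 -0.28   0.134] [ 0.583 -0.264  0.142]
```

```bash
python3 - <<'E'
from h import *
from scipy.spatial.transform import Rotation as R
s=get_state(); q=s['eef_rot']; print(R.from_quat(q).as_matrix().round(3))
for n in ('top','scene'):
    p=snap(n); X,u,v=cloud(p)
    d=X[(X[:,0]>.4)&(X[:,0]<.75)&(X[:,1]>.0)&(X[:,1]<.4)]
    for a,b in ((.04,.07),(.1,.2),(.2,.3),(.3,.4),(.4,.46)):
        e=d[(d[:,2]>a)&(d[:,2]<b)]
        if len(e)>5:print(n,a,np.round(np.percentile(e,[1,99],axis=0)[:,:2],3).tolist())
    d=X[(X[:,0]>.5)&(X[:,0]<.66)&(X[:,1]>-.21)&(X[:,1]<.06)]
    for a,b in ((.01,.03),(.04,.1),(.12,.16),(.16,.2),(.2,.25)):
        e=d[(d[:,2]>a)&(d[:,2]<b)]
        if len(e)>5:print(n,'sign',a,np.round(np.percentile(e,[1,50,99],axis=0)[:,:2],3).tolist())
p=snap('wrist','w0.png')
print(np.round(p['R'],3),-np.array(p['R']).T@p['t'],p['fov_y'])
E
```

```text
[[-0.915  0.404  0.   ]
 [ 0.404  0.915  0.   ]
 [-0.     0.    -1.   ]]
top 0.04 [[0.434, 0.007], [0.735, 0.391]]
top 0.1 [[0.473, 0.001], [0.748, 0.321]]
top 0.2 [[0.475, 0.007], [0.622, 0.302]]
top 0.3 [[0.499, 0.143], [0.652, 0.311]]
top 0.4 [[0.524, 0.166], [0.659, 0.302]]
top sign 0.01 [[0.501, -0.149], [0.583, -0.03], [0.602, 0.053]]
top sign 0.04 [[0.587, -0.148], [0.598, -0.061], [0.609, 0.033]]
top sign 0.12 [[0.596, -0.148], [0.605, -0.061], [0.616, 0.033]]
top sign 0.16 [[0.598, -0.149], [0.609, -0.06], [0.62, 0.032]]
top sign 0.2 [[0.603, -0.149], [0.613, -0.059], [0.623, 0.031]]
scene 0.04 [[0.436, 0.058], [0.748, 0.398]]
scene 0.1 [[0.477, 0.096], [0.749, 0.341]]
scene 0.2 [[0.479, 0.186], [0.688, 0.337]]
scene 0.3 [[0.508, 0.209], [0.689, 0.336]]
scene 0.4 [[0.529, 0.177], [0.665, 0.314]]
scene sign 0.2 [[0.604, -0.149], [0.609, -0.109], [0.615, -0.065]]
[[ 0.404  0.915 -0.002]
 [ 0.885 -0.39   0.255]
 [ 0.233 -0.104 -0.967]] [0.19361813 0.59813295 0.38536159] 59.79596692212163
```

View pics/w0.png

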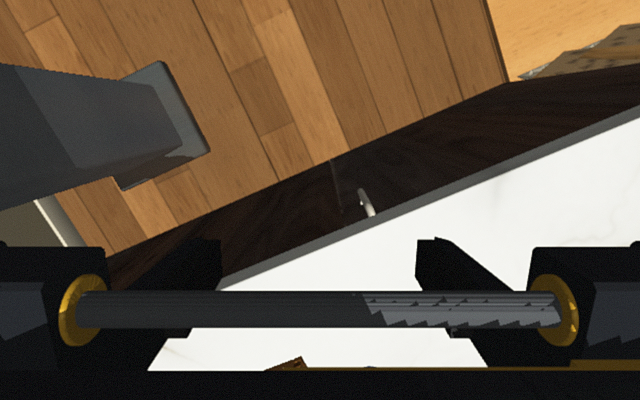

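Emit:
{"op": "send_rows", "data": {"series": [{"turn": -0.14,"grip": 1},{"turn": -0.14},{"turn": -0.135},{"dy": -30,"dx": -10},{"dy": -40,"dx": -15},{"dy": -40,"dx": -15},{"dy": -40,"dx": -15},{"dy": -40,"dx": -15},{"dy": -40,"dx": -15},{"dy": -40,"dx": -15},{"dy": -40,"dx": -15},{"dy": -40,"dx": -15},{"dy": -20},{}]}}

```text
schema error: expected keys grip, dx, dy, dz, turn
```

Emit:
{"op": "send_rows", "data": {"force": 20, "series": [{"grip": 1,"dx": 0,"dy": 0,"dz": 0,"turn": -0.14},{"grip": 1,"dx": 0,"dy": 0,"dz": 0,"turn": -0.14},{"grip": 1,"dx": 0,"dy": 0,"dz": 0,"turn": -0.135},{"grip": 1,"dx": -10,"dy": -30,"dz": 0,"turn": 0},{"grip": 1,"dx": -15,"dy": -40,"dz": 0,"turn": 0},{"grip": 1,"dx": -15,"dy": -40,"dz": 0,"turn": 0},{"grip": 1,"dx": -15,"dy": -40,"dz": 0,"turn": 0},{"grip": 1,"dx": -15,"dy": -40,"dz": 0,"turn": 0},{"grip": 1,"dx": -15,"dy": -40,"dz": 0,"turn": 0},{"grip": 1,"dx": -15,"dy": -40,"dz": 0,"turn": 0},{"grip": 1,"dx": -15,"dy": -40,"dz": 0,"turn": 0},{"grip": 1,"dx": -15,"dy": -40,"dz": 0,"turn": 0},{"grip": 1,"dx": 0,"dy": -20,"dz": 0,"turn": 0},{"grip": 1,"dx": 0,"dy": 0,"dz": 0,"turn": 0}]}}

```text
clock: 2.35
tool_pos: [0.3824, 0.1981, 0.2387]
eef_rot: [0.003, 1.0, -0.001, -0.0]
contact_force: [-0.5, -0.3, 0.2]
opening: 0.996
```

```bash
cat > st.py <<'E'
from h import *
from scipy.spatial.transform import Rotation as R
def st():
    s=get_state(); M=R.from_quat(s['eef_rot']).as_matrix()
    print('t',round(s['clock'],2),'pos',np.round(s['tool_pos'],4),'yawY',round(float(np.arctan2(M[1,1],M[0,1])),4),'zax',M[:,2].round(3),'q',np.round(s['q'],2),'F',np.round(s['contact_force'],1),'op',round(float(s['opening']),3)); return s,M
if __name__=='__main__': st()
E
python3 st.py
```

```text
t 2.35 pos [0.3824 0.1981 0.2387] yawY 1.5642 zax [-0.001 -0.003 -1.   ] q [-0.34  0.46 -0.37  2.11  0.28  0.61  0.66] F [-0.5 -0.3  0.2] op 0.996
```

Emit:
{"op": "send_rows", "data": {"series": [{"grip": 1,"dx": 0,"dy": -20,"dz": 0,"turn": 0},{"grip": 1,"dx": -5,"dy": -40,"dz": 0,"turn": 0},{"grip": 1,"dx": -8,"dy": -40,"dz": 0,"turn": 0},{"grip": 1,"dx": -8,"dy": -40,"dz": 0,"turn": 0},{"grip": 1,"dx": -8,"dy": -40,"dz": 0,"turn": 0},{"grip": 1,"dx": -8,"dy": -40,"dz": 0,"turn": 0},{"grip": 1,"dx": -8,"dy": -40,"dz": 0,"turn": 0},{"grip": 1,"dx": -8,"dy": -40,"dz": 0,"turn": 0},{"grip": 1,"dx": -12,"dy": -40,"dz": 0,"turn": 0},{"grip": 1,"dx": -22,"dy": -35,"dz": 0,"turn": 0},{"grip": 1,"dx": -30,"dy": -30,"dz": 0,"turn": 0},{"grip": 1,"dx": -30,"dy": -30,"dz": 0,"turn": 0},{"grip": 1,"dx": -30,"dy": -25,"dz": 0,"turn": 0},{"grip": 1,"dx": -16,"dy": -15,"dz": 0,"turn": 0},{"grip": 1,"dx": 0,"dy": 0,"dz": 0,"turn": 0},{"grip": 1,"dx": 0,"dy": 0,"dz": 0,"turn": 0}]}}

```text
clock: 3.95
tool_pos: [0.5753, -0.2714, 0.2383]
eef_rot: [-0.0, 1.0, 0.001, -0.0]
contact_force: [-0.6, 0.9, 0.5]
opening: 0.999
```

```bash
python3 - <<'E'
from st import *
st(); p=snap('wrist','w1.png'); snap('scene','s1.png')
for t in ('cover_center','cover_knob'):
  for q in regions_of(p,t)[:2]:
    X,u,v=cloud(p,q['pixels']); print(t,q['score'],q['extent'],np.round(np.median(X,0),3),np.percentile(X,[2,98],axis=0).round(3).tolist())
E
```

```text
t 3.95 pos [ 0.5753 -0.2714  0.2383] yawY 1.5718 zax [-0.     0.002 -1.   ] q [ 0.58  0.72 -0.4   1.52  0.32  0.96  1.66] F [-0.6  0.9  0.5] op 0.999
cover_center 0.66 [272.4, 145.3, 353.9, 228.1] [ 0.569 -0.275  0.109] [[0.541, -0.305, 0.084], [0.603, -0.245, 0.14]]
cover_knob 0.72 [275.2, 142.8, 355.7, 227.0] [ 0.568 -0.275  0.109] [[0.541, -0.305, 0.077], [0.603, -0.245, 0.14]]
cover_knob 0.5 [605.0, 11.3, 636.8, 74.2] [0.452 0.025 0.02 ] [[0.425, 0.02, 0.002], [0.474, 0.041, 0.033]]
```

View pics/w1.png

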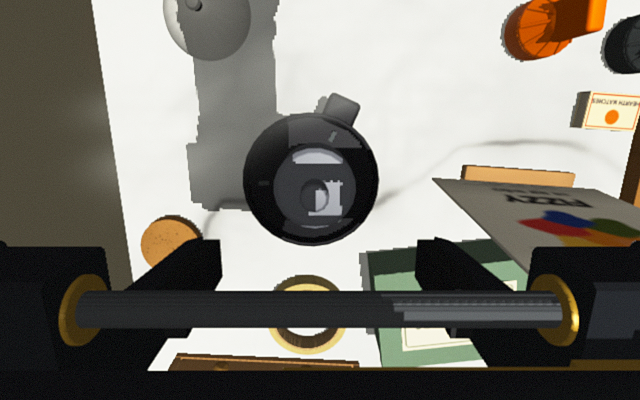

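Emit:
{"op": "send_rows", "data": {"series": [{"grip": 1,"dx": 0,"dy": -4,"dz": 20,"turn": 0},{"grip": 1,"dx": 0,"dy": 0,"dz": 30,"turn": 0},{"grip": 1,"dx": 0,"dy": 0,"dz": 30,"turn": 0},{"grip": 1,"dx": 0,"dy": 0,"dz": 25,"turn": 0},{"grip": 1,"dx": 0,"dy": 0,"dz": 14,"turn": 0},{"grip": 1,"dx": 0,"dy": 0,"dz": 5,"turn": 0},{"grip": 1,"dx": 0,"dy": 0,"dz": 0,"turn": 0},{"grip": 0.1,"dx": 0,"dy": 0,"dz": 0,"turn": 0},{"grip": 0,"dx": 0,"dy": 0,"dz": 0,"turn": 0},{"grip": 0,"dx": 0,"dy": 0,"dz": 0,"turn": 0},{"grip": 0,"dx": 0,"dy": 0,"dz": 0,"turn": 0},{"grip": 0,"dx": 0,"dy": 0,"dz": 0,"turn": 0},{"grip": 0,"dx": 0,"dy": 0,"dz": 0,"turn": 0}]}}

```text
clock: 5.45
tool_pos: [0.5748, -0.2775, 0.1148]
eef_rot: [0.0, 1.0, 0.0, 0.0]
contact_force: [0.1, 1.0, 0.1]
opening: 0.48
```

```bash
python3 st.py
```

```text
t 5.45 pos [ 0.5748 -0.2775  0.1148] yawY 1.57 zax [ 0.  0. -1.] q [ 0.56  0.88 -0.34  1.62  0.4   0.72  1.6 ] F [0.1 1.  0.1] op 0.48
```

Emit:
{"op": "send_rows", "data": {"series": [{"grip": 0,"dx": 0,"dy": 0,"dz": 0,"turn": 0},{"grip": 0,"dx": 0,"dy": 0,"dz": 0,"turn": 0},{"grip": 0,"dx": 0,"dy": 0,"dz": 0,"turn": 0},{"grip": 0,"dx": 0,"dy": 0,"dz": 0,"turn": 0},{"grip": 0,"dx": 0,"dy": 0,"dz": 0,"turn": 0},{"grip": 0,"dx": 0,"dy": 0,"dz": 0,"turn": 0},{"grip": 0,"dx": 0,"dy": 0,"dz": -10,"turn": 0},{"grip": 0,"dx": 0,"dy": 0,"dz": -20,"turn": 0},{"grip": 0,"dx": 0,"dy": 0,"dz": -25,"turn": 0},{"grip": 0,"dx": 0,"dy": 0,"dz": -25,"turn": 0},{"grip": 0,"dx": 0,"dy": 0,"dz": -10,"turn": 0},{"grip": 0,"dx": 0,"dy": 0,"dz": 0,"turn": 0}]}}

```text
clock: 6.65
tool_pos: [0.5757, -0.2778, 0.2065]
eef_rot: [0.001, 1.0, -0.001, 0.002]
contact_force: [0.5, 0.4, -1.2]
opening: 0.244
```

```bash
python3 - <<'E'
from st import *
st(); p=snap('top','t2.png'); p=snap('wrist','w2.png')
E
```

```text
t 6.65 pos [ 0.5757 -0.2778  0.2065] yawY 1.5698 zax [ 0.003 -0.001 -1.   ] q [ 0.59  0.76 -0.39  1.55  0.34  0.89  1.65] F [ 0.5  0.4 -1.2] op 0.244
```

View pics/w2.png

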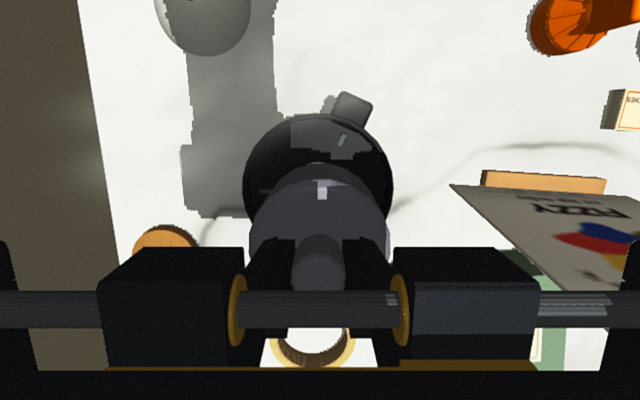

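View pics/t2.png

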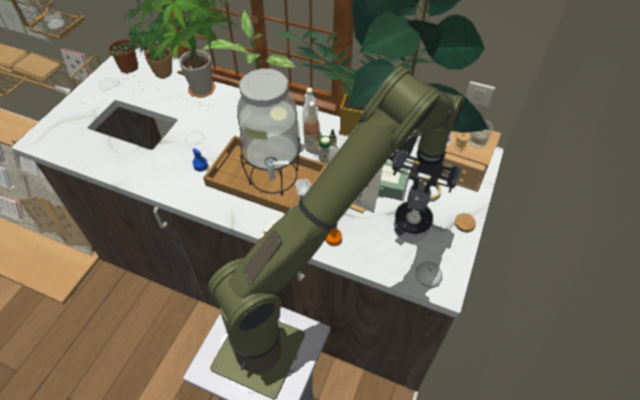

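Emit:
{"op": "send_rows", "data": {"series": [{"grip": 0,"dx": 15,"dy": 10,"dz": 0,"turn": 0},{"grip": 0,"dx": 30,"dy": 22,"dz": 0,"turn": 0},{"grip": 0,"dx": 30,"dy": 23,"dz": 0,"turn": 0},{"grip": 0,"dx": 25,"dy": 22,"dz": 0,"turn": 0},{"grip": 0,"dx": 15,"dy": 10,"dz": 0,"turn": 0},{"grip": 0,"dx": 0,"dy": 0,"dz": 20,"turn": 0},{"grip": 0,"dx": 0,"dy": 0,"dz": 30,"turn": 0},{"grip": 0,"dx": 0,"dy": 0,"dz": 30,"turn": 0},{"grip": 0,"dx": 0,"dy": 0,"dz": 30,"turn": 0},{"grip": 0,"dx": 0,"dy": 0,"dz": 20,"turn": 0},{"grip": 0,"dx": 0,"dy": 0,"dz": 12,"turn": 0},{"grip": 0,"dx": 0,"dy": 0,"dz": 5,"turn": 0},{"grip": 0,"dx": 0,"dy": 0,"dz": 0,"turn": 0},{"grip": 0,"dx": 0,"dy": 0,"dz": 0,"turn": 0}]}}

```text
clock: 8.15
tool_pos: [0.4599, -0.1904, 0.0578]
eef_rot: [0.0, 1.0, 0.0, 0.0]
contact_force: [-0.0, -0.3, 0.1]
opening: 0.234
```

```bash
python3 st.py
```

```text
t 8.15 pos [ 0.4599 -0.1904  0.0578] yawY 1.57 zax [ 0.  0. -1.] q [ 0.41  0.85 -0.17  2.07  0.52  0.26  1.35] F [-0.  -0.3  0.1] op 0.234
```

Emit:
{"op": "send_rows", "data": {"series": [{"grip": 0,"dx": 0,"dy": 0,"dz": 2,"turn": 0},{"grip": 0,"dx": 0,"dy": 0,"dz": 0,"turn": 0},{"grip": 0.4,"dx": 0,"dy": 0,"dz": 0,"turn": 0},{"grip": 0.8,"dx": 0,"dy": 0,"dz": 0,"turn": 0},{"grip": 1,"dx": 0,"dy": 0,"dz": 0,"turn": 0},{"grip": 1,"dx": 0,"dy": 0,"dz": 0,"turn": 0},{"grip": 1,"dx": 0,"dy": 0,"dz": 0,"turn": 0},{"grip": 1,"dx": 0,"dy": 0,"dz": -10,"turn": 0},{"grip": 1,"dx": 0,"dy": 0,"dz": -25,"turn": 0},{"grip": 1,"dx": 0,"dy": 0,"dz": -40,"turn": 0},{"grip": 1,"dx": 0,"dy": 0,"dz": -40,"turn": 0},{"grip": 1,"dx": 0,"dy": 0,"dz": -40,"turn": 0},{"grip": 1,"dx": 0,"dy": 0,"dz": -30,"turn": 0},{"grip": 1,"dx": 0,"dy": 0,"dz": 0,"turn": 0}]}}

```text
clock: 9.55
tool_pos: [0.462, -0.1909, 0.2451]
eef_rot: [0.001, 1.0, -0.001, 0.004]
contact_force: [1.1, -0.2, 0.5]
opening: 0.998
```

```bash
python3 - <<'E'
from st import *
st()
for n in ('wrist','top','scene'):
  p=snap(n,n+'3.png')
  for t in ('cover_center','reamer_center','drive_tip'):
   for q in regions_of(p,t)[:3]:
    X,u,v=cloud(p,q['pixels']); print(n,t,round(q['score'],2),q['extent'],np.round(np.median(X,0),3),np.percentile(X,[2,98],axis=0).round(3).tolist())
E
```

```text
t 9.55 pos [ 0.462  -0.1909  0.2451] yawY 1.5696 zax [ 0.008 -0.003 -1.   ] q [ 0.58  0.54 -0.43  1.93  0.33  0.74  1.53] F [ 1.1 -0.2  0.5] op 0.998
wrist reamer_center 0.96 [509.3, 128.0, 606.9, 185.1] [0.444 0.039 0.042] [[0.421, 0.021, 0.002], [0.47, 0.059, 0.089]]
wrist reamer_center 0.61 [413.0, 113.9, 479.9, 169.5] [ 0.431 -0.063  0.042] [[0.408, -0.083, 0.006], [0.457, -0.047, 0.089]]
wrist drive_tip 0.74 [217.3, 268.2, 253.1, 289.9] [ 0.565 -0.275  0.074] [[0.557, -0.292, 0.064], [0.575, -0.261, 0.09]]
top cover_center 0.63 [364.3, 231.1, 385.1, 257.4] [ 0.448 -0.196  0.048] [[0.426, -0.225, 0.002], [0.492, -0.162, 0.082]]
top reamer_center 0.85 [193.1, 150.1, 209.0, 174.2] [0.535 0.504 0.037] [[0.515, 0.487, 0.005], [0.557, 0.529, 0.09]]
top reamer_center 0.76 [325.8, 217.1, 340.9, 245.3] [ 0.422 -0.063  0.036] [[0.407, -0.085, -0.001], [0.463, -0.032, 0.093]]
scene cover_center 0.64 [319.5, 162.9, 329.3, 182.0] [ 0.441 -0.176  0.046] [[0.427, -0.212, 0.004], [0.459, -0.155, 0.081]]
scene reamer_center 0.57 [319.9, 325.9, 339.5, 353.8] [0.545 0.531 0.035] [[0.518, 0.496, 0.001], [0.568, 0.545, 0.09]]
scene reamer_center 0.57 [284.5, 146.8, 296.2, 155.9] [ 0.576 -0.271  0.077] [[0.56, -0.301, 0.064], [0.588, -0.257, 0.096]]
scene reamer_center 0.45 [330.6, 187.4, 340.7, 207.2] [ 0.429 -0.047  0.048] [[0.412, -0.055, 0.011], [0.446, -0.028, 0.089]]
scene drive_tip 0.42 [346.6, 231.6, 372.1, 247.0] [0.377 0.146 0.015] [[0.125, -0.496, -0.731], [0.42, 0.17, 0.022]]
```

View pics/wrist3.png

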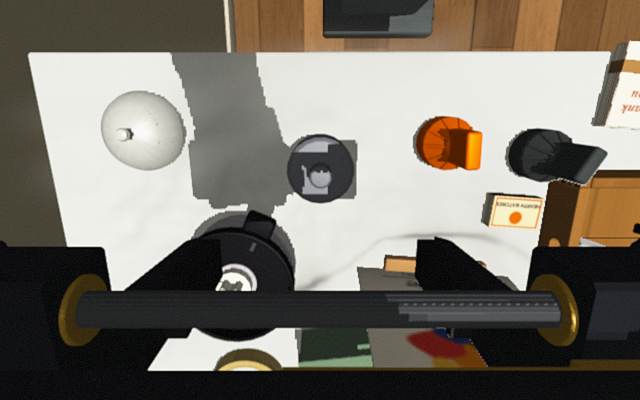

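View pics/top3.png

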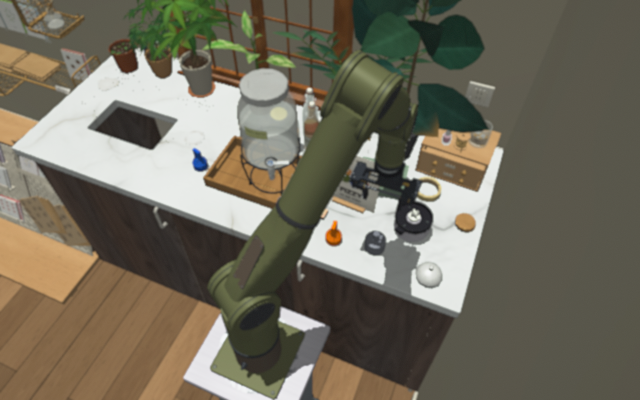

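Emit:
{"op": "send_rows", "data": {"series": [{"grip": 1,"dx": -20,"dy": -15,"dz": 0,"turn": 0},{"grip": 1,"dx": -35,"dy": -25,"dz": 0,"turn": 0},{"grip": 1,"dx": -35,"dy": -25,"dz": 10,"turn": 0},{"grip": 1,"dx": -25,"dy": -17,"dz": 15,"turn": 0},{"grip": 1,"dx": -10,"dy": -5,"dz": 15,"turn": 0},{"grip": 1,"dx": 0,"dy": 0,"dz": 0,"turn": 0},{"grip": 1,"dx": 0,"dy": 0,"dz": 0,"turn": 0}]}}

```text
clock: 10.85
tool_pos: [0.5841, -0.2768, 0.2004]
eef_rot: [0.0, 1.0, 0.0, -0.001]
contact_force: [-0.1, 0.7, -0.3]
opening: 0.999
```

```bash
python3 - <<'E'
from st import *
st()
p=snap('wrist','w4.png'); pickle.dump(p,open('w4.pkl','wb'))
for t in ('drive_tip','drive_seat','juicer_top'):
   for q in regions_of(p,t)[:2]:
    X,u,v=cloud(p,q['pixels']); print(t,round(q['score'],2),q['extent'],np.round(np.median(X,0),3),np.percentile(X,[2,98],axis=0).round(3).tolist())
u,v=map(int,proj(p,[.575,-.277,.09])); print(u,v)
c=p['img'][max(v-60,0):v+60,u-80:u+80]
cv2.imwrite('pics/w4c.png',cv2.cvtColor(cv2.resize(c,None,fx=5,fy=5,interpolation=cv2.INTER_CUBIC),cv2.COLOR_RGB2BGR))
E
```

```text
t 10.85 pos [ 0.5841 -0.2768  0.2004] yawY 1.5705 zax [-0.001  0.001 -1.   ] q [ 0.58  0.78 -0.4   1.53  0.36  0.91  1.64] F [-0.1  0.7 -0.3] op 0.999
drive_tip 0.79 [295.3, 156.4, 340.1, 204.4] [ 0.572 -0.279  0.075] [[0.558, -0.294, 0.064], [0.591, -0.263, 0.097]]
drive_seat 0.83 [295.7, 157.1, 341.6, 203.8] [ 0.572 -0.278  0.075] [[0.558, -0.294, 0.063], [0.591, -0.262, 0.097]]
juicer_top 0.76 [236.8, 79.2, 394.0, 254.6] [ 0.57  -0.276  0.062] [[0.508, -0.335, 0.06], [0.631, -0.222, 0.092]]
318 185
```

View pics/w4c.png

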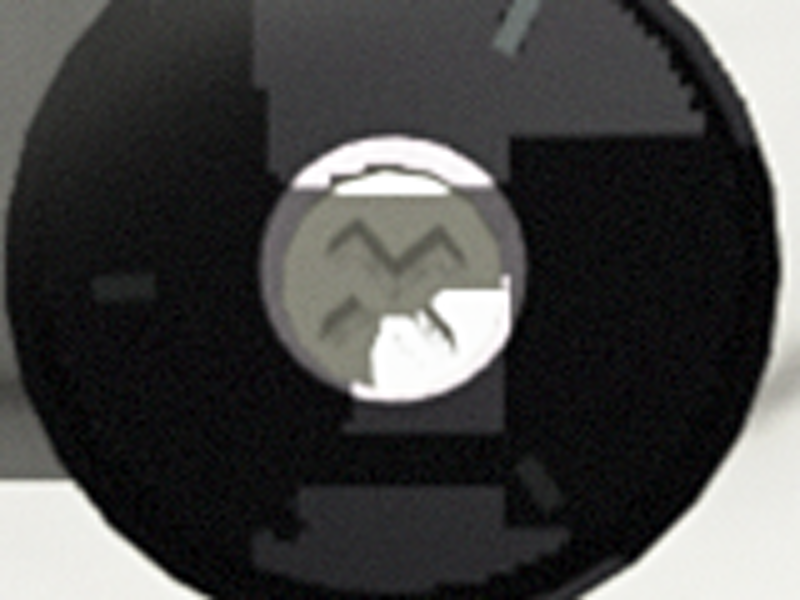

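```bash
cat > cross.py <<'E'
from h import *
from scipy.optimize import minimize
def fit(P):
    # P Nx2 pts on the spline top
    best=None
    def sc(a):
        c,s=np.cos(a[2]),np.sin(a[2]); d=P-a[:2]; x=d[:,0]*c+d[:,1]*s; y=-d[:,0]*s+d[:,1]*c
        e=np.minimum(np.hypot(np.maximum(abs(x)-.012,0),np.maximum(abs(y)-.003,0)),np.hypot(np.maximum(abs(y)-.012,0),np.maximum(abs(x)-.003,0)))
        return (e**2).mean()*1e6
    for th in np.radians(np.arange(0,90,7.5)):
        r=minimize(sc,[*P.mean(0),th],method='Nelder-Mead',options=dict(xatol=1e-5,fatol=1e-6,maxiter=2000))
        if best is None or r.fun<best.fun: best=r
    return best
def run(p,c=(.575,-.277),zlo=.084):
    X,u,v=cloud(p); m=(np.hypot(X[:,0]-c[0],X[:,1]-c[1])<.02)
    S=X[m&(X[:,2]>zlo)&(X[:,2]<.105)]; r=fit(S[:,:2])
    print('n',len(S),'zmed',np.median(S[:,2]).round(4),'c',r.x[:2].round(4),'deg',np.degrees(r.x[2]).round(2)%90,'cost',round(r.fun,3))
    k=X[m&(X[:,2]>.07)&(X[:,2]<.08)]; print('collar',len(k),np.round((k.min(0)+k.max(0))/2,4),k[:,2].mean().round(4))
    return X,m
if __name__=='__main__':
    p=pickle.load(open('w4.pkl','rb'))
    for z in (.080,.084,.088,.092): X,m=run(p,zlo=z)
    # juicer rim centre
    r=X[(abs(np.hypot(X[:,0]-.575,X[:,1]+.277)-.06)<.01)&(X[:,2]>.07)&(X[:,2]<.082)]
    from scipy.optimize import least_squares
    print(least_squares(lambda a:np.hypot(r[:,0]-a[0],r[:,1]-a[1])-a[2],[.575,-.277,.06],loss='soft_l1',f_scale=.002).x.round(4))
    im=np.full((400,400,3),60,np.uint8); S=X[m]
    q=((S[:,:2]-[.575,-.277])/.02*200+200).astype(int)
    # image up=+x, left=+y
    for (a,b),z in zip(q,S[:,2]): cv2.circle(im,(400-b,400-a),4,(0,int(np.clip((z-.06)/.04*255,0,255)),255 if z>.084 else 0),-1)
    cv2.imwrite('pics/cross.png',im)
E
python3 cross.py
```

```text
n 563 zmed 0.0943 c [ 0.5746 -0.2785] deg 39.68 cost 0.0
collar 966 [ 0.5746 -0.2784  0.075 ] 0.0746
n 524 zmed 0.0946 c [ 0.5746 -0.2785] deg 39.71 cost 0.0
collar 966 [ 0.5746 -0.2784  0.075 ] 0.0746
n 490 zmed 0.0948 c [ 0.5746 -0.2785] deg 39.69 cost 0.0
collar 966 [ 0.5746 -0.2784  0.075 ] 0.0746
n 417 zmed 0.0953 c [ 0.5747 -0.2784] deg 39.59 cost 0.0
collar 966 [ 0.5746 -0.2784  0.075 ] 0.0746
[ 0.5743 -0.2785  0.0592]
```

View pics/cross.png

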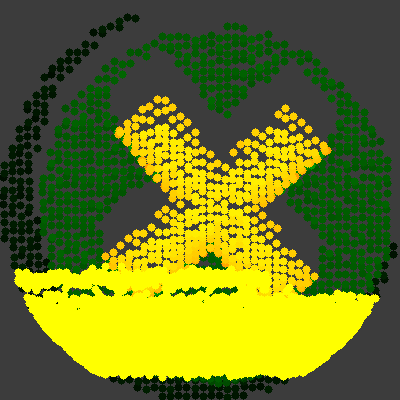

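```bash
python3 - <<'E'
from cross import *
import cross
p=pickle.load(open('w4.pkl','rb')); X,u,v=cloud(p)
m=(np.hypot(X[:,0]-.575,X[:,1]+.277)<.02)
y=X[m&(X[:,2]>.105)]; print(len(y), y.min(0),y.max(0))
S=X[m&(X[:,2]>.085)&(X[:,2]<.1)]
def sc(P,a,L,W):
    c,s=np.cos(a[2]),np.sin(a[2]); d=P-a[:2]; x=d[:,0]*c+d[:,1]*s; y=-d[:,0]*s+d[:,1]*c
    e=np.minimum(np.hypot(np.maximum(abs(x)-L,0),np.maximum(abs(y)-W,0)),np.hypot(np.maximum(abs(y)-L,0),np.maximum(abs(x)-W,0)))
    return (e**2).mean()*1e6
for L,W in ((.012,.003),(.012,.002),(.011,.0015),(.012,.0005)):
    b=min((minimize(lambda a:sc(S[:,:2],a,L,W),[*S[:,:2].mean(0),t],method='Nelder-Mead',options=dict(xatol=1e-6,fatol=1e-7,maxiter=3000)) for t in np.radians([20,35,45,60,80])),key=lambda r:r.fun)
    print(L,W,b.x[:2].round(4),np.degrees(b.x[2])%90,b.fun)
d=S[:,:2]-[.5746,-.2785]; z=(d[:,0]+1j*d[:,1]); w=abs(z)**2
print(np.degrees(np.angle((w*np.exp(4j*np.angle(z))).sum())/4)%90)
E
```

```text
11013 [ 0.55732139 -0.29442011  0.27640724] [ 0.56848453 -0.2587088   0.30553168]
0.012 0.003 [ 0.5746 -0.2785] 39.715122699589436 0.00026029711680192625
0.012 0.002 [ 0.5742 -0.2785] 39.523876438729204 0.1476906333514938
0.011 0.0015 [ 0.5741 -0.2785] 39.46578502759137 0.48517278639759304
0.012 0.0005 [ 0.5739 -0.2785] 39.45403874603911 1.7769494637879868
39.47800906343625
```

Emit:
{"op": "send_rows", "data": {"series": [{"grip": 1,"dx": 10,"dy": 0,"dz": -25,"turn": 0},{"grip": 1,"dx": 30,"dy": 5,"dz": -25,"turn": 0},{"grip": 1,"dx": 40,"dy": 15,"dz": 0,"turn": 0},{"grip": 1,"dx": 40,"dy": 25,"dz": 0,"turn": 0},{"grip": 1,"dx": 25,"dy": 40,"dz": 0,"turn": 0},{"grip": 1,"dx": 9,"dy": 40,"dz": 0,"turn": 0},{"grip": 1,"dx": 0,"dy": 40,"dz": 0,"turn": 0},{"grip": 1,"dx": 0,"dy": 40,"dz": 0,"turn": 0},{"grip": 1,"dx": 0,"dy": 40,"dz": 0,"turn": 0},{"grip": 1,"dx": 0,"dy": 25,"dz": 0,"turn": 0},{"grip": 1,"dx": 0,"dy": 7,"dz": 0,"turn": 0},{"grip": 1,"dx": 0,"dy": 0,"dz": 0,"turn": 0},{"grip": 1,"dx": 0,"dy": 0,"dz": 0,"turn": 0}]}}

```text
clock: 12.35
tool_pos: [0.4309, -0.0019, 0.2509]
eef_rot: [0.001, 1.0, -0.001, 0.0]
contact_force: [-0.1, -0.5, -0.8]
opening: 1.004
```

```bash
python3 - <<'E'
from st import *
st()
p=snap('wrist','w5.png'); pickle.dump(p,open('w5.pkl','wb'))
for q in regions_of(p,'reamer_center')[:3]:
    X,u,v=cloud(p,q['pixels']); print(round(q['score'],2),q['extent'],np.round(np.median(X,0),3),np.percentile(X,[2,98],axis=0).round(3).tolist())
    T=X[X[:,2]>.08]
    if len(T)>20:
        r=cv2.minAreaRect((T[:,:2]*1000).astype(np.float32)); print(len(T),r)
    T=X[X[:,2]>.062]; r=cv2.minAreaRect((T[:,:2]*1000).astype(np.float32)); print(len(T),r)
    B=X[X[:,2]<.03]; print(len(B),(B.min(0)+B.max(0))/2,B.max(0)-B.min(0))
E
```

```text
t 12.35 pos [ 0.4309 -0.0019  0.2509] yawY 1.5681 zax [ 0.    -0.001 -1.   ] q [ 0.2   0.45 -0.44  2.1   0.31  0.66  1.12] F [-0.1 -0.5 -0.8] op 1.004
0.89 [340.1, 157.0, 392.8, 216.1] [0.439 0.043 0.04 ] [[0.42, 0.022, 0.007], [0.465, 0.072, 0.089]]
576 ((446.9843444824219, 48.45748519897461), (14.320056915283203, 34.07460403442383), 62.98392868041992)
737 ((446.89178466796875, 48.48667907714844), (14.373528480529785, 34.28877258300781), 63.212677001953125)
425 [0.45200593 0.04812144 0.01421143] [0.06588589 0.05466152 0.03154926]
0.71 [239.1, 144.9, 293.2, 204.7] [ 0.428 -0.05   0.039] [[0.407, -0.08, 0.006], [0.455, -0.03, 0.089]]
576 ((433.6005859375, -55.83129119873047), (33.29487228393555, 14.27624797821045), 3.218506336212158)
710 ((433.5747985839844, -55.832740783691406), (33.34661865234375, 14.27624797821045), 3.218506336212158)
403 [ 0.43361813 -0.05891519  0.01430441] [0.05496887 0.06189423 0.03136619]
```

View pics/w5.png

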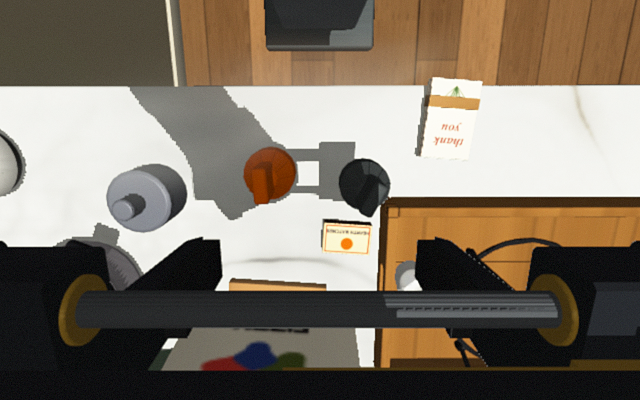

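```bash
python3 - <<'E'
from st import *
p=pickle.load(open('w5.pkl','rb')); X,u,v=cloud(p)
q=snap('top');Y,_,_=cloud(q); s=snap('scene');Z,_,_=cloud(s)
c=np.array([.447,.0485]); j=np.array([np.cos(np.radians(63.1)),np.sin(np.radians(63.1))]); l=np.array([j[1],-j[0]])
T=X[(np.hypot(*(X[:,:2]-c).T)<.03)&(X[:,2]>.08)&(X[:,2]<.1)]
w,V=np.linalg.eigh(np.cov(T[:,:2].T)); print(V[:,1],w)
for n,P in (('w',X),('t',Y),('s',Z)):
    d=P[:,:2]-c; a=d@j; b=d@l
    for z0,z1 in ((.025,.05),(.05,.065),(.065,.115),(.115,.2),(.2,.32)):
        m=(a>.02)&(a<.12)&(abs(b)<.05)&(P[:,2]>z0)&(P[:,2]<z1)
        if m.sum(): 
            print(n,z0,z1,m.sum(),'amin',a[m].min().round(3),'b there',b[m][a[m].argmin()].round(3),'|b|<.012 amin',a[m&(abs(b)<.012)].min().round(3) if (m&(abs(b)<.012)).any() else None, P[m].min(0).round(3),P[m].max(0).round(3))
for uv in ((385,200),(384,240)):
    k=(u==uv[0]+4)&(v==uv[1]+4); print(X[k])
E
```

```text
[-0.88959674  0.4567468 ] [1.67573317e-05 9.35589592e-05]
w 0.025 0.05 1153 amin 0.02 b there -0.015 |b|<.012 amin 0.021 [0.44  0.064 0.025] [0.518 0.174 0.05 ]
w 0.05 0.065 1064 amin 0.027 b there 0.007 |b|<.012 amin 0.027 [0.464 0.07  0.05 ] [0.519 0.174 0.053]
t 0.025 0.05 58 amin 0.021 b there -0.003 |b|<.012 amin 0.021 [0.447 0.065 0.026] [0.515 0.093 0.05 ]
t 0.05 0.065 32 amin 0.025 b there 0.006 |b|<.012 amin 0.025 [0.464 0.066 0.05 ] [0.513 0.089 0.059]
s 0.025 0.05 39 amin 0.02 b there -0.01 |b|<.012 amin 0.02 [0.441 0.071 0.026] [0.476 0.172 0.05 ]
s 0.05 0.065 19 amin 0.06 b there -0.007 |b|<.012 amin 0.06 [0.467 0.105 0.05 ] [0.475 0.17  0.056]
s 0.2 0.32 18 amin 0.021 b there -0.027 |b|<.012 amin 0.03 [0.424 0.079 0.313] [0.464 0.085 0.32 ]
[[0.4645751  0.07306082 0.03813172]]
[[0.50524869 0.07154572 0.05082322]]
```

```bash
python3 - <<'E'
from st import *
for n in ('top','scene','wrist'):
    p=snap(n); X,u,v=cloud(p)
    m=(X[:,1]>.04)&(X[:,1]<.4)&(X[:,0]>.42)&(X[:,0]<.7)&(X[:,2]>.06)&(X[:,2]<.34)
    Q=X[m]
    for y0 in np.arange(.04,.22,.02):
        e=Q[(Q[:,1]>=y0)&(Q[:,1]<y0+.02)&(Q[:,2]>.1)]
        if len(e): k=np.argsort(e[:,0])[:3]; print(n,round(y0,2),len(e),e[k].round(3).tolist())
t=snap('top'); im=cv2.resize(t['img'][60:240,220:360],None,fx=4,fy=3.3,interpolation=cv2.INTER_CUBIC); cv2.imwrite('pics/d.png',im[:,:,::-1])
E
```

```text
top 0.04 17 [[0.424, 0.042, 0.258], [0.426, 0.043, 0.26], [0.426, 0.043, 0.25]]
top 0.18 8 [[0.506, 0.199, 0.319], [0.507, 0.198, 0.335], [0.507, 0.199, 0.322]]
top 0.2 105 [[0.498, 0.208, 0.323], [0.499, 0.217, 0.306], [0.499, 0.216, 0.315]]
scene 0.04 55 [[0.422, 0.055, 0.258], [0.422, 0.056, 0.263], [0.422, 0.056, 0.268]]
scene 0.06 26 [[0.42, 0.077, 0.322], [0.421, 0.08, 0.321], [0.424, 0.06, 0.284]]
scene 0.08 71 [[0.42, 0.088, 0.34], [0.421, 0.085, 0.317], [0.422, 0.085, 0.322]]
scene 0.16 5 [[0.471, 0.179, 0.169], [0.477, 0.179, 0.228], [0.48, 0.176, 0.229]]
scene 0.18 84 [[0.472, 0.182, 0.178], [0.474, 0.186, 0.199], [0.474, 0.18, 0.224]]
scene 0.2 6 [[0.502, 0.218, 0.332], [0.686, 0.219, 0.339], [0.692, 0.209, 0.166]]
wrist 0.04 6060 [[0.42, 0.05, 0.329], [0.42, 0.05, 0.326], [0.42, 0.05, 0.332]]
wrist 0.06 2 [[0.422, 0.06, 0.298], [0.422, 0.06, 0.297]]
wrist 0.16 13 [[0.519, 0.169, 0.123], [0.519, 0.169, 0.113], [0.519, 0.169, 0.118]]
```

View pics/d.png

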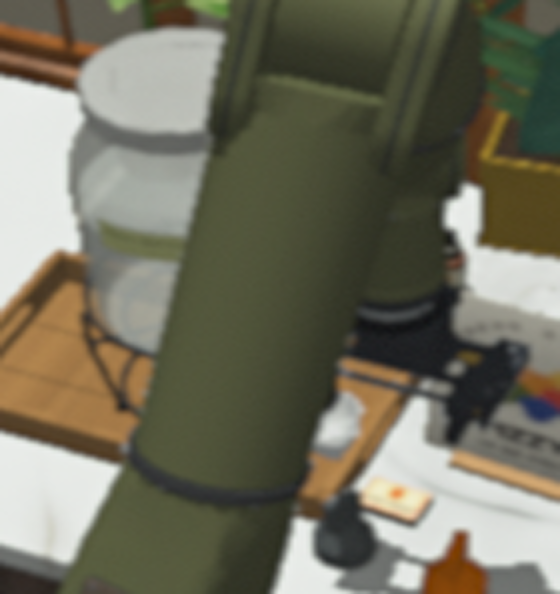

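Emit:
{"op": "send_rows", "data": {"series": [{"grip": 0.5,"dx": 0,"dy": 0,"dz": 0,"turn": 0.1},{"grip": 0.5,"dx": 0,"dy": 0,"dz": 0,"turn": 0.14},{"grip": 0.5,"dx": 0,"dy": 0,"dz": 0,"turn": 0.14},{"grip": 0.5,"dx": 0,"dy": 0,"dz": 0,"turn": 0.087},{"grip": 0.5,"dx": 2,"dy": 12,"dz": 0,"turn": 0},{"grip": 0.5,"dx": 4,"dy": 25,"dz": 10,"turn": 0},{"grip": 0.5,"dx": 2,"dy": 15,"dz": 30,"turn": 0},{"grip": 0.5,"dx": 0,"dy": 0,"dz": 30,"turn": 0},{"grip": 0.5,"dx": 0,"dy": 0,"dz": 20,"turn": 0},{"grip": 0.5,"dx": 0,"dy": 0,"dz": 0,"turn": 0},{"grip": 0.5,"dx": 0,"dy": 0,"dz": 0,"turn": 0}]}}

```text
clock: 13.85
tool_pos: [0.4475, 0.0504, 0.1608]
eef_rot: [0.231, 0.973, 0.0, -0.0]
contact_force: [-0.2, 0.6, 0.5]
opening: 0.503
```

```bash
python3 - <<'E'
from st import *
s,M=st(); d=np.array([.4470,.0485,.06])-s['tool_pos']; print('needed tool mm',(M.T@d*1000).round(1),'yaw deg',np.degrees(np.arctan2(M[1,1],M[0,1])))
p=snap('wrist','w6.png')
for q in regions_of(p,'reamer_center')[:2]:
    X,u,v=cloud(p,q['pixels']); T=X[(X[:,2]>.075)&(X[:,2]<.1)]; 
    if len(T)>20: print(q['score'],len(T),cv2.minAreaRect((T[:,:2]*1000).astype(np.float32)),T[:,2].max())
E
```

```text
t 13.85 pos [0.4475 0.0504 0.1608] yawY 1.1049 zax [-0.  0. -1.] q [-0.08  0.61 -0.21  2.15  0.3   0.4   0.57] F [-0.2  0.6  0.5] op 0.503
needed tool mm [ -0.5  -1.9 100.8] yaw deg 63.304614924503376
0.98 1066 ((446.97625732421875, 49.03666687011719), (13.643085479736328, 33.50164031982422), 63.22457504272461) 0.09070753706738105
0.56 277 ((421.40374755859375, -51.933868408203125), (17.14742660522461, 8.16153621673584), 48.33868408203125) 0.08973675234050743
```

View pics/w6.png

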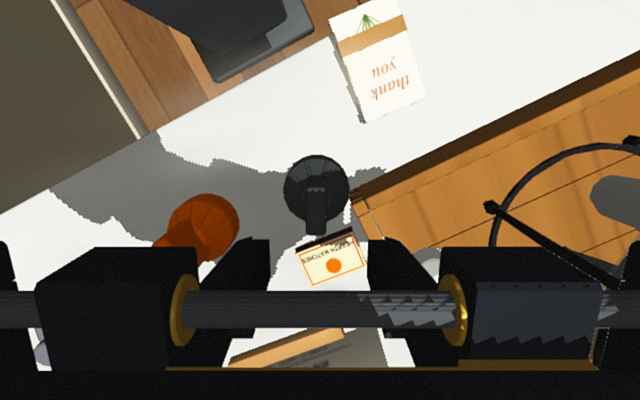

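Emit:
{"op": "send_rows", "data": {"force": 40, "series": [{"grip": 0.5,"dx": 0,"dy": -1.5,"dz": 15,"turn": 0},{"grip": 0.5,"dx": 0,"dy": 0,"dz": 25,"turn": 0},{"grip": 0.5,"dx": 0,"dy": 0,"dz": 25,"turn": 0},{"grip": 0.5,"dx": 0,"dy": 0,"dz": 20,"turn": 0},{"grip": 0.5,"dx": 0,"dy": 0,"dz": 11,"turn": 0},{"grip": 0.5,"dx": 0,"dy": 0,"dz": 4,"turn": 0},{"grip": 0.3,"dx": 0,"dy": 0,"dz": 0,"turn": 0},{"grip": 0,"dx": 0,"dy": 0,"dz": 0,"turn": 0},{"grip": 0,"dx": 0,"dy": 0,"dz": 0,"turn": 0},{"grip": 0,"dx": 0,"dy": 0,"dz": 0,"turn": 0},{"grip": 0,"dx": 0,"dy": 0,"dz": 0,"turn": 0},{"grip": 0,"dx": 0,"dy": 0,"dz": 0,"turn": 0},{"grip": 0,"dx": 0,"dy": 0,"dz": 0,"turn": 0}]}}

```text
clock: 15.25
tool_pos: [0.4471, 0.0485, 0.0612]
eef_rot: [0.232, 0.973, 0.0, 0.001]
contact_force: [-0.4, 1.2, 6.6]
opening: 0.151
```

```bash
python3 st.py
```

```text
t 15.25 pos [0.4471 0.0485 0.0612] yawY 1.1031 zax [ 0.001  0.    -1.   ] q [-0.18  0.82 -0.06  2.22  0.38  0.11  0.51] F [-0.4  1.2  6.6] op 0.151
```

Emit:
{"op": "send_rows", "data": {"series": [{"grip": 0,"dx": 0,"dy": 0,"dz": -10,"turn": 0},{"grip": 0,"dx": 0,"dy": 0,"dz": -25,"turn": 0},{"grip": 0,"dx": 0,"dy": 0,"dz": -35,"turn": 0},{"grip": 0,"dx": 0,"dy": 0,"dz": -35,"turn": 0},{"grip": 0,"dx": 0,"dy": 0,"dz": -25,"turn": 0},{"grip": 0,"dx": 0,"dy": 0,"dz": -10,"turn": 0},{"grip": 0,"dx": -14,"dy": -18,"dz": 0,"turn": 0},{"grip": 0,"dx": -24,"dy": -30,"dz": 0,"turn": 0},{"grip": 0,"dx": -24,"dy": -30,"dz": 0,"turn": 0},{"grip": 0,"dx": -22,"dy": -28,"dz": 0,"turn": 0},{"grip": 0,"dx": -12,"dy": -14,"dz": 0,"turn": 0},{"grip": 0,"dx": 0,"dy": 0,"dz": 0,"turn": 0.08},{"grip": 0,"dx": 0,"dy": 0,"dz": 0,"turn": 0.13},{"grip": 0,"dx": 0,"dy": 0,"dz": 0,"turn": 0.13},{"grip": 0,"dx": 0,"dy": 0,"dz": 0,"turn": 0.07},{"grip": 0,"dx": 0,"dy": 0,"dz": 0,"turn": 0},{"grip": 0,"dx": 0,"dy": 0,"dz": 0,"turn": 0}]}}

```text
clock: 16.95
tool_pos: [0.4777, -0.102, 0.2002]
eef_rot: [0.424, 0.906, -0.0, -0.001]
contact_force: [0.0, -0.8, -0.8]
opening: 0.153
```

```bash
python3 - <<'E'
from st import *
s,M=st(); d=np.array([.5745,-.2785,.2])-s['tool_pos']; print('needed tool mm',(M.T@d*1000).round(1),'yaw deg',np.degrees(np.arctan2(M[1,1],M[0,1])))
p=snap('wrist','w7.png'); q=snap('top','t7.png')
X,u,v=cloud(q); 
m=(X[:,0]>.5)&(X[:,0]<.9)&(X[:,1]>-.42)&(X[:,1]<-.15)&(X[:,2]>.13)&(X[:,2]<.6); Q=X[m]
for y0 in np.arange(-.42,-.15,.03):
    e=Q[(Q[:,1]>=y0)&(Q[:,1]<y0+.03)]
    if len(e): k=np.argsort(e[:,0])[:3]; print(round(y0,2),e[k].round(3).tolist())
E
```

```text
t 16.95 pos [ 0.4777 -0.102   0.2002] yawY 0.6951 zax [-0.001  0.    -1.   ] q [ 0.24  0.58 -0.19  2.01  0.19  0.57  0.61] F [ 0.  -0.8 -0.8] op 0.153
needed tool mm [-1.976e+02 -3.870e+01  1.000e-01] yaw deg 39.82457817036212
-0.42 [[0.788, -0.41, 0.141], [0.792, -0.399, 0.131], [0.793, -0.418, 0.134]]
-0.39 [[0.789, -0.362, 0.3], [0.789, -0.361, 0.291], [0.79, -0.363, 0.295]]
-0.36 [[0.776, -0.335, 0.294], [0.777, -0.342, 0.291], [0.777, -0.341, 0.294]]
-0.33 [[0.77, -0.302, 0.295], [0.773, -0.306, 0.289], [0.773, -0.303, 0.288]]
-0.3 [[0.719, -0.279, 0.303], [0.719, -0.274, 0.296], [0.72, -0.276, 0.301]]
-0.27 [[0.718, -0.256, 0.295], [0.719, -0.259, 0.295], [0.721, -0.253, 0.291]]
-0.24 [[0.719, -0.229, 0.288], [0.724, -0.228, 0.287], [0.728, -0.233, 0.285]]
-0.21 [[0.735, -0.208, 0.273], [0.735, -0.202, 0.271], [0.74, -0.209, 0.274]]
-0.18 [[0.601, -0.15, 0.18], [0.607, -0.15, 0.226], [0.745, -0.177, 0.261]]
```

View pics/w7.png

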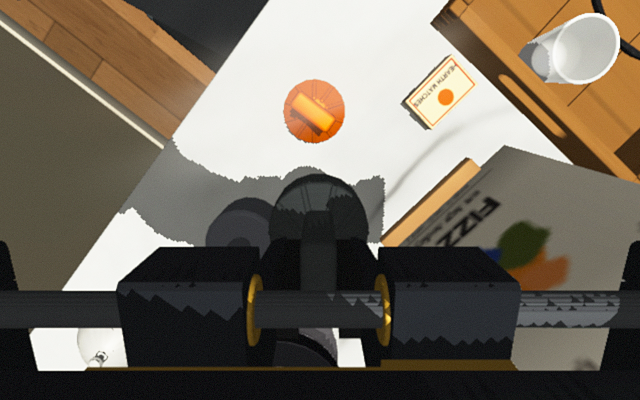

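View pics/t7.png

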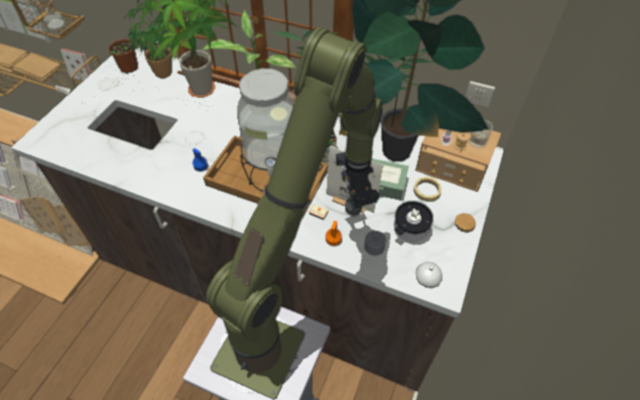

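Emit:
{"op": "send_rows", "data": {"series": [{"grip": 0,"dx": -12,"dy": -2.7,"dz": 0,"turn": 0.004},{"grip": 0,"dx": -28,"dy": -6,"dz": 0,"turn": 0},{"grip": 0,"dx": -35,"dy": -7,"dz": 0,"turn": 0},{"grip": 0,"dx": -35,"dy": -7,"dz": 0,"turn": 0},{"grip": 0,"dx": -35,"dy": -7,"dz": 0,"turn": 0},{"grip": 0,"dx": -30,"dy": -5,"dz": 0,"turn": 0},{"grip": 0,"dx": -16,"dy": -3,"dz": 0,"turn": 0},{"grip": 0,"dx": -7,"dy": -1,"dz": 0,"turn": 0},{"grip": 0,"dx": 0,"dy": 0,"dz": 15,"turn": 0},{"grip": 0,"dx": 0,"dy": 0,"dz": 15,"turn": 0},{"grip": 0,"dx": 0,"dy": 0,"dz": 6,"turn": 0},{"grip": 0,"dx": 0,"dy": 0,"dz": 0,"turn": 0},{"grip": 0,"dx": 0,"dy": 0,"dz": 0,"turn": 0}]}}

```text
clock: 18.35
tool_pos: [0.5745, -0.2794, 0.1651]
eef_rot: [0.427, 0.904, 0.0, 0.0]
contact_force: [0.1, -0.5, -1.6]
opening: 0.152
```

```bash
python3 - <<'E'
from st import *
s,M=st(); d=np.array([.5745,-.2785,.135])-s['tool_pos']; print('needed tool mm',(M.T@d*1000).round(1),'yaw deg',np.degrees(np.arctan2(M[1,1],M[0,1])))
p=snap('wrist','w8.png')
E
```

```text
t 18.35 pos [ 0.5745 -0.2794  0.1651] yawY 0.6894 zax [ 0.001 -0.    -1.   ] q [ 0.49  0.8  -0.21  1.59  0.21  0.78  0.89] F [ 0.1 -0.5 -1.6] op 0.152
needed tool mm [ 0.7  0.6 30.1] yaw deg 39.496850239341924
```

View pics/w8.png

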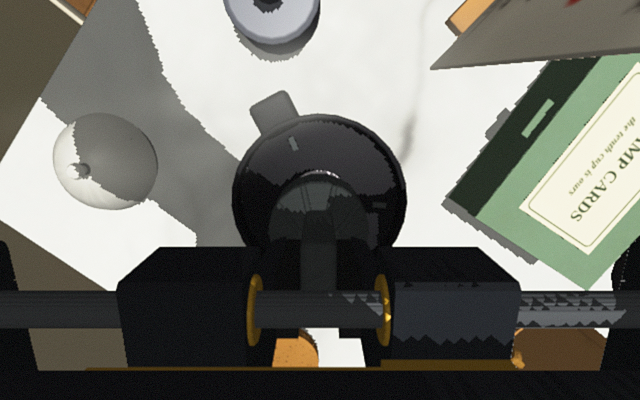

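Emit:
{"op": "send_rows", "data": {"series": [{"grip": 0,"dx": 0.6,"dy": 0.5,"dz": 3,"turn": 0},{"grip": 0,"dx": 0,"dy": 0,"dz": 3,"turn": 0},{"grip": 0,"dx": 0,"dy": 0,"dz": 3,"turn": 0},{"grip": 0,"dx": 0,"dy": 0,"dz": 3,"turn": 0},{"grip": 0,"dx": 0,"dy": 0,"dz": 2,"turn": 0},{"grip": 0,"dx": 0,"dy": 0,"dz": 0,"turn": 0}]}}

```text
clock: 19.0
tool_pos: [0.574, -0.2786, 0.1502]
eef_rot: [0.427, 0.904, 0.0, -0.0]
contact_force: [0.3, 0.6, -1.8]
opening: 0.157
```

Emit:
{"op": "send_rows", "data": {"series": [{"grip": 0,"dx": 0,"dy": 0,"dz": 3,"turn": 0},{"grip": 0,"dx": 0,"dy": 0,"dz": 3,"turn": 0},{"grip": 0,"dx": 0,"dy": 0,"dz": 3,"turn": 0},{"grip": 0,"dx": 0,"dy": 0,"dz": 3,"turn": 0},{"grip": 0,"dx": 0,"dy": 0,"dz": 2,"turn": 0},{"grip": 0,"dx": 0,"dy": 0,"dz": 0,"turn": 0},{"grip": 0,"dx": 0,"dy": 0,"dz": 0,"turn": 0},{"grip": 0,"dx": 0,"dy": 0,"dz": 0,"turn": 0}]}}

```text
clock: 19.8
tool_pos: [0.5744, -0.2787, 0.1368]
eef_rot: [0.427, 0.904, 0.0, 0.0]
contact_force: [0.8, 0.5, -1.4]
opening: 0.158
```

Emit:
{"op": "send_rows", "data": {"force": 58, "series": [{"grip": 0,"dx": 0,"dy": 0,"dz": 1,"turn": 0},{"grip": 0,"dx": 0,"dy": 0,"dz": 1,"turn": 0},{"grip": 0,"dx": 0,"dy": 0,"dz": 0,"turn": 0},{"grip": 0,"dx": 0,"dy": 0,"dz": 0,"turn": 0},{"grip": 0,"dx": 0,"dy": 0,"dz": 0,"turn": 0},{"grip": 0,"dx": 0,"dy": 0,"dz": 2,"turn": 0},{"grip": 0,"dx": 0,"dy": 0,"dz": 2,"turn": 0},{"grip": 0,"dx": 0,"dy": 0,"dz": 2,"turn": 0},{"grip": 0,"dx": 0,"dy": 0,"dz": 0,"turn": 0},{"grip": 0,"dx": 0,"dy": 0,"dz": 0,"turn": 0}]}}

```text
clock: 20.8
tool_pos: [0.5745, -0.2788, 0.1293]
eef_rot: [0.427, 0.904, 0.0, 0.0]
contact_force: [-0.1, 0.7, 7.1]
opening: 0.154
```

Emit:
{"op": "send_rows", "data": {"series": [{"grip": 0,"dx": 0,"dy": 0,"dz": 1,"turn": 0},{"grip": 0,"dx": 0,"dy": 0,"dz": 1,"turn": 0},{"grip": 0,"dx": 0,"dy": 0,"dz": 0,"turn": 0},{"grip": 0,"dx": 0,"dy": 0,"dz": 0,"turn": 0},{"grip": 0,"dx": 0,"dy": 0,"dz": 0,"turn": 0}]}}

```text
clock: 21.3
tool_pos: [0.5747, -0.2789, 0.1291]
eef_rot: [0.427, 0.904, -0.0, 0.001]
contact_force: [-3.5, 0.9, 17.8]
opening: 0.153
```

```bash
python3 - <<'E'
from st import *
st(); p=snap('wrist','w9.png'); q=snap('top','t9.png')
for n,p in (('w',p),('t',q)):
  for t in ('cover_center','reamer_center'):
   for g in regions_of(p,t)[:2]:
    X,u,v=cloud(p,g['pixels']); print(n,t,round(g['score'],2),g['extent'],np.round(np.median(X,0),3),np.percentile(X,[2,98],axis=0).round(3).tolist())
c=q['img'][150:300,340:480]; cv2.imwrite('pics/t9c.png',cv2.resize(c,None,fx=4,fy=4,interpolation=cv2.INTER_CUBIC)[:,:,::-1])
E
```

```text
t 21.3 pos [ 0.5747 -0.2789  0.1291] yawY 0.6888 zax [ 0.002 -0.001 -1.   ] q [ 0.48  0.84 -0.19  1.61  0.22  0.7   0.87] F [-3.5  0.9 17.8] op 0.153
w cover_center 0.97 [214.3, 0.0, 321.1, 47.5] [ 0.48  -0.208  0.049] [[0.453, -0.222, 0.003], [0.493, -0.182, 0.051]]
w reamer_center 0.92 [267.3, 172.6, 371.5, 288.4] [ 0.566 -0.267  0.108] [[0.549, -0.29, 0.074], [0.591, -0.252, 0.157]]
t cover_center 0.79 [365.0, 234.3, 383.6, 255.7] [ 0.447 -0.195  0.048] [[0.426, -0.224, 0.003], [0.482, -0.162, 0.083]]
t cover_center 0.58 [404.3, 204.5, 423.0, 224.2] [ 0.56  -0.279  0.101] [[0.547, -0.305, 0.075], [0.581, -0.256, 0.147]]
t reamer_center 0.62 [325.9, 223.3, 339.9, 240.7] [ 0.421 -0.064  0.039] [[0.409, -0.083, 0.013], [0.442, -0.04, 0.091]]
t reamer_center 0.61 [404.7, 204.2, 419.4, 225.2] [ 0.559 -0.279  0.101] [[0.547, -0.304, 0.073], [0.578, -0.258, 0.139]]
```

View pics/t9c.png

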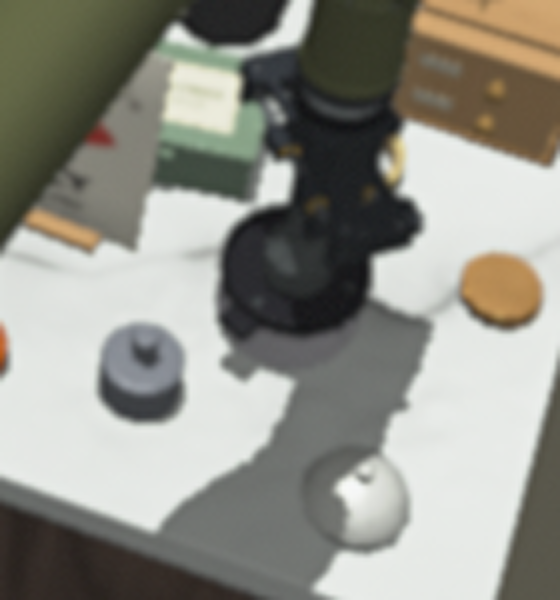

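View pics/w9.png

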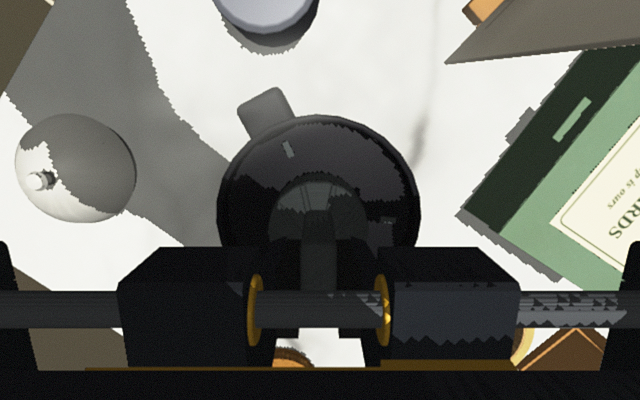

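```bash
python3 -c "
from plant import finish_job; print(finish_job())"
```

```text
the job is handed in; nothing more can be done
None
```

The job is handed in at about 21 s of the 61 s allowed. The dust cover is off, and the reamer is on the drive and still being pressed down. `finish_job` gave no verdict, so what follows rests on my own last checks.

- **Cover:** I lifted it by its knob and stood it on the bare counter at about (0.46, -0.19), roughly 145 mm from the juicer's axis. The last pictures show it upright and free of the fingers.
- **Reamer:** I chose the dark one and left the orange and blue look-alikes alone. I gripped it across the tab, turned it to the drive's measured angle of 39.6°, and it slid in with no resistance.
- **Press:** The tool stopped at 0.1291 m against the 0.129 m I worked out for home with the drive at its stop. The wrist force had risen to 17.8 N, so the drive is hard against its stop. The grip is set to 58 N and was not released.
- **Bystanders:** By eye in the last pictures, the bell is where it started. I did not re-measure it, and I did not look at the card pack again after about 14 s, when it was still in its place. The arm never came near either.
- **Checks that disagreed:**
  - The first two overhead views put the cover about 6 mm apart in y, so I used the wrist camera instead.
  - The final top view labelled the seated reamer as a cover as well as a reamer, which is a misreading by the network.
  - The wrist read 6.6 N upward when I first gripped the reamer. I did not find the cause, and the force was normal once it was lifted.

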